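Unlock the clear medicine box and hold its spring latch open

TASK

Take the key with the matte black tag out of the slot in the clear riser, work it all the way down into the lock on the lid of the clear medicine box (the pins are sticky, so wiggle it if it catches), and only then turn it clockwise a quarter turn, up to its stop. The lock springs back if you let go: finish with the key still gripped, held turned and fully home, so that I can lift the lid. Leave the vial, the blue timer and the dish where they stand.

Things in the scene. Friction and masses are not known exactly. Their poses are not given: they have to be found in the camera images.
- key: reversible steel key headed by a rigid matte black tag, standing upright, blade down, in the riser's slot; about 45 g. Origin: centre of the underside of its round shoulder (18 mm diameter, 5 mm high), which rests on the riser's top. x along the tag's and blade's width, y along their thickness, z up. A half turn about z makes no difference.
- tag (a point): centre of the key's black aluminium tag, 27.5 mm above the key's origin, same axes. The tag is a flat block 26 mm wide (x), 10 mm thick (y), 45 mm high: it spans 5 to 50 mm above the key's origin, with an open eyelet 10 mm wide (x) from 38 to 46 mm.
- tip (a point): point of the key, 36 mm below the key's origin, same axes. Below the shoulder a round neck of 4 mm diameter goes down 13 mm; then the blade, 10 mm wide (x) and 4 mm thick (y), straight down from 13 to 31 mm below the origin; its last 5 mm are bevelled from both edges at 45 degrees to this point in the middle.
- keyway (a point): centre of the lock's fixed brass face on the lid, middle of the keyway's mouth, 92 mm above the table. Axes of the box: x from front to hinges, z up. The slot's long side lies along x and stays so. From the top: funnel 15.5 (x) by 9.4 mm (y), 5 mm deep; throat 11.5 by 5.4 mm, 6 mm deep; below it the turning plug. The key is home when its origin is here, shoulder on this face.
- pins (a point): on the keyway's axis, 23.5 mm below the face, amid two sticky spring pins 19 and 28 mm below the face that stand into the plug's slot from its two ends. To pass each takes about 8 to 18 N of downward push; wiggling helps. Only the key's neck can turn in the throat: less than 2 mm from home the key turns, higher up its blade binds.
- lock_plug (a joint): turn of the lock's plug in rad: 0 = locked rest position, grows clockwise seen from above, stop at 1.57. A spring pulls it back to 0 (about 0.02 Nm at 0, 0.1 Nm at the stop). The key has about 0.17 rad of play in the plug, so it turns some 1.75 rad to bring the plug to its stop.
- lockbox: clear acrylic medicine box fixed to the table, 140 mm (x, front to hinges) by 200 mm (y) by 90 mm high, lid closed, two amber vials inside; origin at the centre of its underside. The lock is on its middle line at x = -35 mm, in a steel rose of 39 mm diameter that stands 1.6 mm above the lock's face, with a red mark at -x and a green one at +y.
- riser: clear acrylic display riser fixed to the table, 110 mm (x) by 300 mm (y), top 60 mm above the table, 6 mm sheet on two end walls; origin at the centre of its underside. The key slot, 6 mm (x) by 13 mm (y), lies at y = -95 mm.
- vial: closed amber glass vial with a metal cap, 25 mm diameter, 60 mm high, standing on the riser; origin at the centre of its underside. Not to be disturbed.
- timer: round blue pill timer with a grey press button on top, 62 mm diameter, 30 mm high, on the riser; origin at the centre of its underside. Not to be disturbed.
- dish: small blue ceramic olive dish, 100 mm diameter, 32 mm high, on the table; origin at the centre of its underside. Not to be disturbed.
Things that resemble listed ones, but are neither listed nor needed, are in the scene too. Leave any purple look-alike of the key alone.

How it is judged:
On the way, in this order (a step that is already met when the one before it is completed fails the run):
1. the key is lifted out of the riser's slot (height (world z) of key above 0.1 m), for 0.1 s.
2. the key is fully home in the keyway, the plug not yet turned (horizontal distance between key and keyway below 0.004 m and z of key in the frame of keyway below 0.0025 m and angle between key's own z axis and vertical below 0.12 rad and value of joint lock_plug below 0.35 rad), for 0.2 s.
3. the plug is turned a quarter clockwise by the key, which stays home (value of joint lock_plug above 1.35 rad and z of key in the frame of keyway below 0.004 m), for 0.3 s.
At the end, for the whole second after the job is handed in: The plug is held turned clockwise by at least 1.35 rad against its spring by the gripped, resting key (over 2 N), upright within 0.15 rad, within 4 mm of the keyway axis and of fully home; vial, timer and dish within 20 mm of where they stood (all of step 3 and horizontal distance between key and keyway below 0.004 m and angle between key's own z axis and vertical below 0.15 rad and contact force between the fingers and key above 2 N and linear speed of key below 0.02 m/s and distance of each of vial, timer, dish from where it was at the start of the episode below 0.02 m); the arm keeps its last pose, push and grip.
It fails at once if the vial, the timer or the dish is knocked over or pushed away (angle between any of vial, timer, dish's own z axis and vertical above 0.5 rad or distance of any of vial, timer, dish from where it was at the start of the episode above 0.03 m).
It also fails if it takes over 61 s, if anything falls off the work surface, if the arm or the gripper's body presses on something with over 40 N, if the wrist force passes 120 N, or if a joint passes its speed limit or range.

ROBOT

A 6-joint arm with a two-finger parallel gripper is mounted at the origin on the work surface. World frame = base frame: x ahead of the robot, y to its left, z up, the work surface at z = 0. Lengths are in m, angles in rad, forces in N, time in s.
With the tool pointing down it reaches from about 0.275 to 0.825 m from the base axis. Payload 4.9 kg.
Tool frame: the origin (TCP) lies midway between the tips of the shut fingers; the grasp point (between the pads) lies 19 mm behind it (bot.grip_depth is the distance from the TCP to the grasp point, in m); y points along the fingers, x is the direction in which the jaws open and shut, and the axes are right-handed (so a half turn about y gives the same grasp; the last joint's range is limited). The gripper opens to 85 mm and grips with 20 to 120 N. Pads are 22 mm wide; open, the fingers measure 114 mm over their backs; the gripper's body (76 mm by 85 mm) begins 54 mm behind the grasp point. The pads swing forward as they close: fully open they stand 13 mm farther back than shut.
Start: joints at [1.049, 0.326, -0.193, 1.052, 0, 1.437], TCP at [0.208, 0.509, 0.205] pointing down, gripper open.
Joint ranges: [-2.65, 2.65], [-0.97, 1.79], [-1.3, 1.35], [-1.93, 2.1], [-1.47, 1.37], [-3.14, 3.14]. Speed limits (rad/s): [2.57, 2.57, 3.14, 3.14, 3.14, 3.14].

INTERFACE

Orientations are given as a unit quaternion [w, x, y, z].
In Python, from cell import bot gives the robot as it stands. Calls block until the motion is done:
- bot.move_pose(position, orientation): joint-space move of the TCP to a pose.
- bot.move_linear(position, speed=0.15, rotation=None, until_force=None): straight line of the TCP; rotation=None keeps the orientation; speed is the mean speed in m/s. With until_force (N) it stops when the force on the tool has changed by that much, and returns True; else False.
- bot.goto_joints(angles): joint-space move.
- bot.set_gripper(opening, grasp_force=None): opening from 0.0 (shut) to 1.0 (fully open); grasp_force is the grip in N (None keeps the last); returns when the fingers have stopped.
- bot.wait(seconds).
- bot.solve_ik(position, orientation): joint angles nearest the present ones, or None.
- bot.camera(name): name is "scene" or "top" or "wrist"; returns the picture (420x560x3 uint8, red, green, blue); there is no depth.
- bot.calibration(name): a dict with "mtx" (3x3 intrinsics, pixels), "extrinsics" (4x4, takes a point from world to camera coordinates); the wrist camera has in their place "hand_eye" (4x4, takes a point from camera to tool coordinates, whose origin is the TCP and whose axes are the tool frame's). Camera axes: x right, y down, z forward; pixel columns grow to the right and rows downward; lengths in m; the calibration is good to about 2 mm. A picture is of the moment at which its call begins: read the wrist's pose just before it. calibration takes no time and is no camera call.
A pose or a line that the arm cannot do raises bot.PlanningError and nothing moves.
- bot.close_job(): hands the job in, once; it reports no verdict.
Trained networks look in the newest picture that a camera, given by its name, has taken for a name from the list of things; names that differ only in an ending like _2 or _b are one class to them, and where a whole thing is asked for, a point or a joint stands for the part that bears it (a point fixed in the world has none). Each returns a list of dicts, best first, with "confidence" (0 to 1); they miss things now and then, are a little off and sometimes report something else, mostly with a low value. They report only what shows in the picture. A call takes as long as a camera call. They do not tell look-alikes from the thing itself.
- bot.search_frame(camera, thing): "bbox" ([left, top, width, height] in pixels, round what is visible of it).
Readings, each from a call of its own:
- bot.read_clock(): time.
- bot.read_joint_positions(): joint angles.
- bot.read_joint_vel(): joint speeds.
- bot.read_joint_efforts(): joint torques, N m.
- bot.read_position(): TCP position.
- bot.read_tool_rot(): TCP orientation.
- bot.read_ft_force(): force on the tool from outside, world axes, zero at the start.
- bot.read_moment(): the same for the moment, N m.
- bot.read_gripper_width(): opening from 0.0 (shut) to 1.0 (fully open).
Only numpy, scipy, OpenCV 4.12 (cv2) and the standard library are available. Lean on these libraries where they do the work, as an engineer would, in place of code of your own. Each camera call takes 0.05 s, during which the arm holds its last target.

## Working session

There is one attempt and no reset: what is moved stays moved. The work goes in short steps, each a Python script; the robot and the scene stay as the last script left them, time stands still between calls to the robot, and variables do not carry over. Pictures are saved under pics/ and viewed, and the job is handed in when it is done.

```bash
ls; mkdir -p pics; python3 - <<'E'
from cell import bot
import cv2, numpy as np
for n in ["scene","top","wrist"]:
    im=bot.camera(n); cv2.imwrite(f"pics/a_{n}.png",im[:,:,::-1])
    c=bot.calibration(n); print(n,{k:np.round(v,4).tolist() for k,v in c.items()})
    for t in ["key","keyway","lockbox","riser","vial","timer","dish","tag"]:
        try: print(t,[(np.round(d["bbox"]).tolist(),round(d["confidence"],2)) for d in bot.search_frame(n,t)])
        except Exception as e: print(t,repr(e))
print(bot.read_clock(),bot.read_position(),bot.read_tool_rot(),bot.grip_depth)
E
```

```text
pics
scene {'mtx': [[418.5773, 0.0, 286.4453], [0.0, 418.5773, 205.8934], [0.0, 0.0, 1.0]], 'extrinsics': [[-0.344, 0.9388, -0.0144, 0.1999], [0.5419, 0.186, -0.8196, -0.256], [-0.7668, -0.2898, -0.5727, 1.4186], [0.0, 0.0, 0.0, 1.0]]}
key [([344.0, 189.0, 12.0, 22.0], 0.61), ([246.0, 266.0, 51.0, 40.0], 0.51), ([427.0, 218.0, 32.0, 26.0], 0.37)]
keyway []
lockbox [([154.0, 173.0, 106.0, 67.0], 0.98)]
riser [([313.0, 186.0, 158.0, 96.0], 0.95)]
vial [([387.0, 200.0, 17.0, 26.0], 0.7)]
timer [([426.0, 220.0, 34.0, 28.0], 0.69)]
dish [([245.0, 265.0, 52.0, 43.0], 0.87)]
tag [([346.0, 190.0, 11.0, 18.0], 0.8)]
top {'mtx': [[528.3111, 0.0, 273.7634], [0.0, 528.3111, 207.5065], [0.0, 0.0, 1.0]], 'extrinsics': [[0.0235, -0.9997, -0.0083, -0.0118], [-0.9968, -0.0228, -0.0765, 0.6057], [0.0763, 0.01, -0.997, 1.3725], [0.0, 0.0, 0.0, 1.0]]}
key [([215.0, 232.0, 12.0, 9.0], 0.64), ([270.0, 276.0, 27.0, 26.0], 0.46)]
keyway [([305.0, 174.0, 88.0, 71.0], 0.92)]
lockbox [([301.0, 172.0, 90.0, 73.0], 0.65), ([173.0, 219.0, 15.0, 8.0], 0.55)]
riser [([126.0, 196.0, 121.0, 68.0], 0.68)]
vial [([175.0, 219.0, 14.0, 10.0], 0.66)]
timer [([134.0, 211.0, 24.0, 22.0], 0.89)]
dish [([245.0, 121.0, 32.0, 36.0], 0.69)]
tag [([270.0, 274.0, 20.0, 26.0], 0.62), ([218.0, 235.0, 11.0, 6.0], 0.41)]
wrist {'mtx': [[321.7581, 0.0, 278.3649], [0.0, 321.7581, 201.3872], [0.0, 0.0, 1.0]], 'hand_eye': [[1.0, 0.001, -0.0003, 0.0003], [0.0006, -0.3157, 0.9489, -0.1687], [0.0009, -0.9489, -0.3157, 0.081], [0.0, 0.0, 0.0, 1.0]]}
key []
keyway []
lockbox []
riser []
vial []
timer []
dish []
tag []
1.35 [0.20796937 0.50917411 0.20496178] [-0.5869702   0.5869793   0.39427415 -0.3942958 ] 0.0187
```

View pictures.

```bash
python3 - <<'E'
import cv2
for n,(x,y,w,h) in {"scene":(140,160,340,160),"top":(110,110,300,200)}.items():
    im=cv2.imread(f"pics/a_{n}.png"); cv2.imwrite(f"pics/a_{n}_c.png",cv2.resize(im[y:y+h,x:x+w],None,fx=800/w if n=="scene" else 2.6,fy=800/w if n=="scene" else 2.6,interpolation=cv2.INTER_CUBIC))
from scipy.spatial.transform import Rotation as R
print(R.from_quat([-0.5869702,0.5869793,0.39427415,-0.3942958],scalar_first=True).as_matrix().round(3))
E
```

```text
[[ 0.378 -0.    -0.926]
 [ 0.926 -0.     0.378]
 [-0.    -1.     0.   ]]
```

View pics/a_scene_c.png

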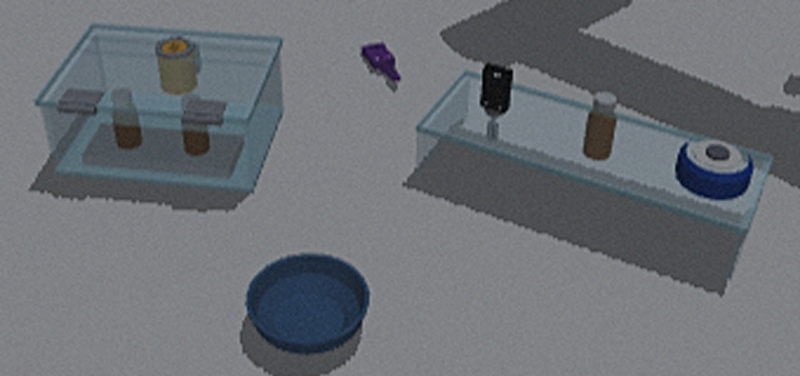

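View pics/a_top_c.png

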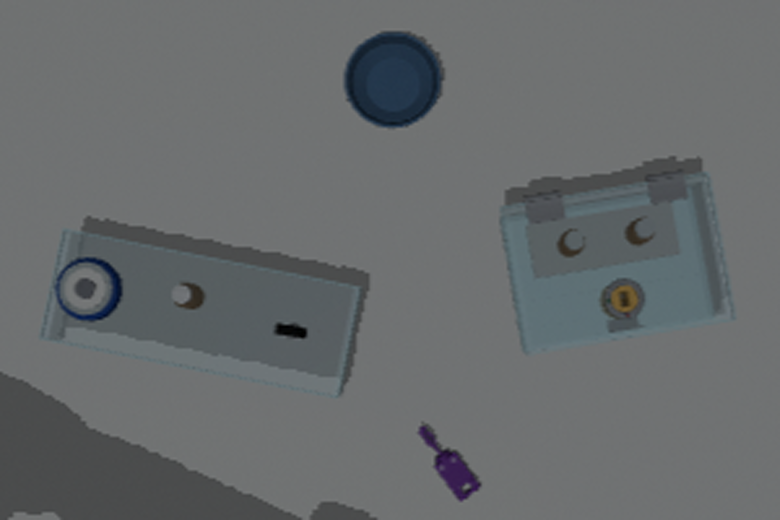

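View pics/a_scene.png

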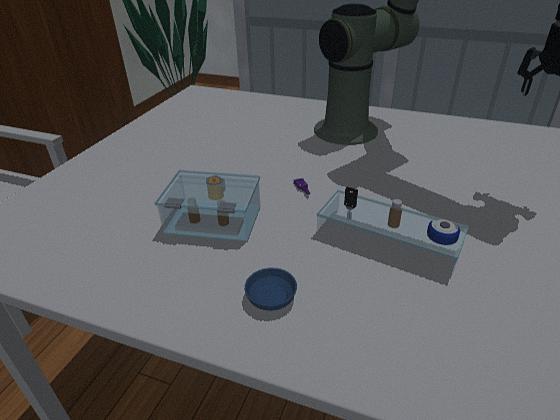

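View pics/a_wrist.png

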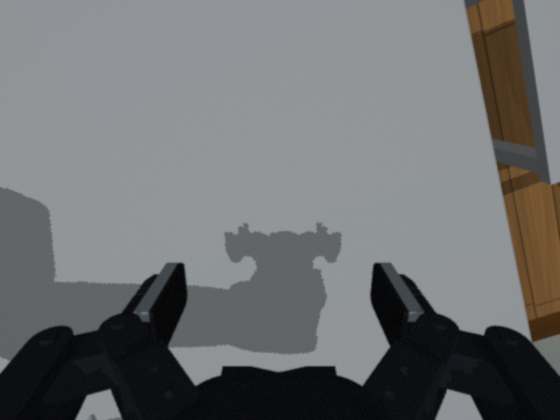

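```bash
cat > h.py <<'E'
import numpy as np, cv2
from cell import bot
from scipy.spatial.transform import Rotation as R
from scipy.optimize import least_squares
CAL={n:bot.calibration(n) for n in ["scene","top","wrist"]}
def ext(n,pos=None,q=None):
    if n!="wrist": return CAL[n]["extrinsics"]
    T=np.eye(4);T[:3,:3]=R.from_quat(q,scalar_first=True).as_matrix();T[:3,3]=pos
    return np.linalg.inv(T@CAL["wrist"]["hand_eye"])
def proj(n,E,P):
    c=E[:3,:3]@np.asarray(P)+E[:3,3]; u=CAL[n]["mtx"]@c; return u[:2]/u[2]
def ray(n,E,px):
    d=np.linalg.inv(CAL[n]["mtx"])@np.array([px[0],px[1],1.]); return -E[:3,:3].T@E[:3,3], E[:3,:3].T@d
def onz(n,E,px,z):
    o,d=ray(n,E,px); return o+d*(z-o[2])/d[2]
def tri(obs): # list of (n,E,px)
    A=np.zeros((3,3));b=np.zeros(3)
    for o in obs:
        c,d=ray(*o);d=d/np.linalg.norm(d);M=np.eye(3)-np.outer(d,d);A+=M;b+=M@c
    X=np.linalg.solve(A,b); return X,[np.round(proj(o[0],o[1],X)-o[2],1).tolist() for o in obs]
def quat(yaw): # jaw (tool x) at world angle yaw, tool y down
    x=np.array([np.cos(yaw),np.sin(yaw),0]);y=np.array([0,0,-1.]);z=np.cross(x,y)
    return R.from_matrix(np.c_[x,y,z]).as_quat(scalar_first=True)
def snap(name):
    p=bot.read_position();q=bot.read_tool_rot();im=bot.camera("wrist");cv2.imwrite(f"pics/{name}.png",im[:,:,::-1]);np.savez(f"pics/{name}.npz",p=p,q=q)
    return im,ext("wrist",p,q)
def load(name):
    d=np.load(f"pics/{name}.npz"); return cv2.imread(f"pics/{name}.png")[:,:,::-1],ext("wrist",d["p"],d["q"])
E
python3 - <<'E'
from h import *
def mid(p): return np.array(p)/2.6+110
T=ext("top");S=ext("scene")
c=lambda p:np.array(p)/2.6+np.array([110,110])
s=lambda p:np.array(p)/(800/340)+np.array([140,160])
print("tagtop z.11",onz("top",T,c((291,330)),.11), tri([("top",T,c((291,330))),("scene",S,s((496,88)))]))
print("keyway",onz("top",T,c((624,298)),.092),tri([("top",T,c((624,298))),("scene",S,s((178,46)))]))
for p in [(500,205),(708,172),(735,318),(523,352)]: print("box",onz("top",T,c(p),.09).round(3))
for p in [(65,232),(360,285),(340,395),(42,338)]: print("ris",onz("top",T,c(p),.06).round(3))
print("vial",onz("top",T,c((181,295)),.12),"timer",onz("top",T,c((87,288)),.09),"dish",onz("top",T,c((393,79)),.03),"purple",onz("top",T,c((455,470)),.01))
for n in ["top"]:
  im=cv2.imread("pics/a_top.png"); print(np.argwhere(im[225:250,205:240].max(2)<35).mean(0)+[225,205])
# wrist mounting dir
print(bot.read_joint_positions())
E
```

```text
tagtop z.11 [0.52347171 0.12755514 0.11      ] (array([0.52362708, 0.13120139, 0.08655841]), [[-0.5, 0.1], [-0.5, 0.0]])
keyway [ 0.56202446 -0.19019237  0.092     ] (array([ 0.56071282, -0.18759772,  0.09198387]), [[-1.0, 0.5], [-1.2, -0.1]])
box [ 0.65  -0.069  0.09 ]
box [ 0.686 -0.27   0.09 ]
box [ 0.545 -0.297  0.09 ]
box [ 0.508 -0.094  0.09 ]
ris [0.616 0.36  0.06 ]
ris [0.57  0.066 0.06 ]
ris [0.462 0.083 0.06 ]
ris [0.511 0.379 0.06 ]
vial [0.55386267 0.23147547 0.12      ] timer [0.55979304 0.32841367 0.09      ] dish [0.78326514 0.03981224 0.03      ] purple [ 0.38759709 -0.03242752  0.01      ]
[236.93023256 221.62790698]
[ 1.04881157e+00  3.26221610e-01 -1.92619143e-01  1.05198873e+00
  1.97059371e-06  1.43661668e+00]
```

```bash
python3 - <<'E'
from h import *
q=quat(np.radians(171.1))
bot.move_pose([.50,.10,.24],q); print(bot.read_joint_positions().round(3))
im,E=snap("k1")
for t in ["key","tag"]: print(t,bot.search_frame("wrist",t))
bot.move_linear([.56,.13,.24],speed=.1)
im,E=snap("k2")
for t in ["key","tag"]: print(t,bot.search_frame("wrist",t))
print(bot.read_clock())
a=np.hstack([cv2.imread("pics/k1.png"),cv2.imread("pics/k2.png")]);cv2.imwrite("pics/k12.png",cv2.resize(a,(800,300)))
E
```

```text
[ 0.053  0.23  -0.233  1.108  0.    -1.363]
key [{'bbox': [253.2, 193.8, 16.3, 35.8], 'confidence': 0.97}, {'bbox': [325.3, 6.3, 60.5, 69.4], 'confidence': 0.73}]
tag [{'bbox': [254.5, 196.5, 14.4, 34.3], 'confidence': 0.85}, {'bbox': [326.7, 6.2, 60.0, 70.2], 'confidence': 0.81}]
key [{'bbox': [377.8, 2.3, 47.3, 33.8], 'confidence': 0.9}, {'bbox': [304.0, 160.1, 17.4, 31.1], 'confidence': 0.78}]
tag [{'bbox': [303.0, 158.6, 18.3, 35.2], 'confidence': 0.92}, {'bbox': [376.3, 0.0, 50.8, 40.4], 'confidence': 0.76}]
4.8417
```

View pics/k12.png

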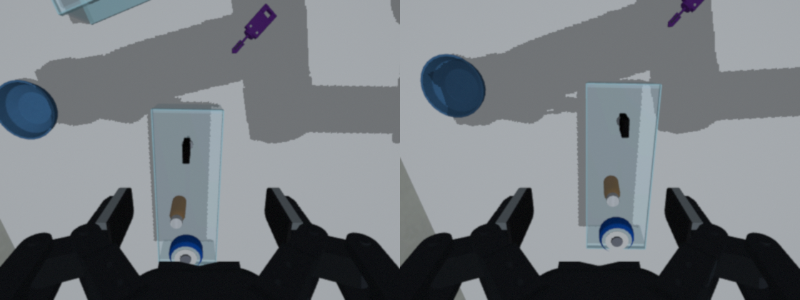

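View crops.

```bash
python3 - <<'E'
from h import *
a=[]
for n,(u,v) in {"k1":(261,211),"k2":(312,175)}.items():
    im,E=load(n); a.append(cv2.resize(im[v-30:v+30,u-40:u+40],None,fx=5,fy=5*600/600,interpolation=cv2.INTER_CUBIC)[:,:,::-1])
cv2.imwrite("pics/k12c.png",np.hstack(a))
E
```

```text
(no output)
```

View pics/k12c.png

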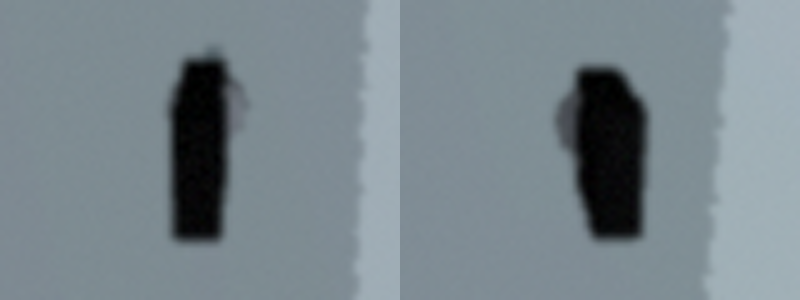

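```bash
cat > fit.py <<'E'
from h import *
from scipy.optimize import minimize
def corners(p): # x,y,z(origin),yaw of key x
    x,y,z,a=p; c,s=np.cos(a),np.sin(a); out=[]
    for i in(-13,13):
        for j in(-5,5):
            for k in(5,50): out.append([x+(c*i-s*j)/1e3,y+(s*i+c*j)/1e3,z+k/1e3])
    return np.array(out)
def fit(views,p0):
    S=8; data=[]
    for n in views:
        im,E=load(n); pts=np.array([proj("wrist",E,c) for c in corners(p0)]); lo=np.floor(pts.min(0)-14).astype(int);hi=np.ceil(pts.max(0)+14).astype(int)
        g=im[lo[1]:hi[1],lo[0]:hi[0]].max(2).astype(float); bg=np.percentile(g,80); w=np.clip((0.75*bg-g)/(0.6*bg),0,1); w=(g<50).astype(float)*1.0
        soft=np.clip((110-g)/100,0,1); data.append((E,lo,soft))
    def cost(p):
        t=0
        for E,lo,soft in data:
            pts=np.array([proj("wrist",E,c) for c in corners(p)])-lo
            h=cv2.convexHull(((pts+.5)*S).astype(np.float32)).astype(np.int32)
            m=np.zeros((soft.shape[0]*S,soft.shape[1]*S),np.float32);cv2.fillConvexPoly(m,h,1)
            t+=((cv2.resize(m,soft.shape[::-1],interpolation=cv2.INTER_AREA)-soft)**2).sum()
        return t
    p=np.array(p0)
    for st in (.006,.002):
        sim=np.array([p]+[p+np.eye(4)[i]*([st,st,st*1.5,st*15][i]) for i in range(4)])
        r=minimize(cost,p,method="Nelder-Mead",options=dict(initial_simplex=sim,xatol=1e-5,fatol=1e-3,maxiter=400)); p=r.x
    return p,r.fun,[s[2].sum() for s in data]
E
python3 - <<'E'
from fit import *
p0=[.523,.128,.06,np.radians(81.1)]
for v in (["k1","k2"],["k1"],["k2"]):
    p,f,s=fit(v,p0); print(v,p.round(4),np.degrees(p[3]).round(1),round(f,1),np.round(s))
E
```

```text
['k1', 'k2'] [0.5242 0.1335 0.0543 1.422 ] 81.5 58.5 [344. 394.]
['k1'] [0.5267 0.1403 0.0359 1.399 ] 80.2 5.9 [344.]
['k2'] [0.5219 0.1392 0.0305 1.4436] 82.7 7.7 [394.]
```

```bash
python3 - <<'E'
from fit import *
import fit
for n in("k1","k2"):
    d=np.load(f"pics/{n}.npz"); print(d["p"],d["q"])
    im,E=load(n)
    # outlines by model at joint fit & fixed
    best=None
    for dx in np.arange(.515,.535,.001):
        pass
    for z in (.05,.06,.065):
        im_,E=load(n); g=im_.max(2)
        lo=None
        from scipy.optimize import minimize
        pts=lambda p:np.array([proj("wrist",E,c) for c in corners([p[0],p[1],z,np.radians(81.1)])])
        c0=pts([.524,.132]).mean(0).astype(int);y0,x0=c0[1]-35,c0[0]-35
        m=(g[y0:y0+70,x0:x0+70]<60); ys,xs=np.nonzero(m)
        bb=np.array([xs.min()+x0,ys.min()+y0,xs.max()+x0,ys.max()+y0])
        r=minimize(lambda p:np.sum((np.r_[pts(p).min(0),pts(p).max(0)]-bb)**2),[.524,.132],method="Nelder-Mead",options=dict(xatol=1e-6,fatol=1e-4))
        print(n,z,r.x.round(4),round(r.fun,2),bb,np.r_[pts(r.x).min(0),pts(r.x).max(0)].round(1))
E
```

```text
[0.49989398 0.10036429 0.23998601] [-0.05475535  0.05468841  0.70504341 -0.70492894]
k1 0.05 [0.5253 0.1353] 2.63 [255 193 265 228] [254.2 192.3 266.  228.7]
k1 0.06 [0.5241 0.1318] 5.6 [255 193 265 228] [254.  191.7 266.2 229.2]
k1 0.065 [0.5235 0.13  ] 7.72 [255 193 265 228] [253.9 191.4 266.3 229.5]
[0.55952962 0.12992023 0.23979094] [ 0.05513202 -0.05457589 -0.70488391  0.7050678 ]
k2 0.05 [0.5235 0.1341] 3.81 [307 159 320 191] [306.1 157.9 320.8 192. ]
k2 0.06 [0.5242 0.1314] 7.56 [307 159 320 191] [305.8 157.4 321.  192.5]
k2 0.065 [0.5246 0.1301] 10.05 [307 159 320 191] [305.7 157.1 321.1 192.8]
```

```bash
python3 - <<'E'
from h import *
q=quat(np.radians(171.1))
bot.set_gripper(.5)
bot.move_linear([.5241,.1316,.15],speed=.12)
im,E=snap("k3"); print(bot.read_position(),bot.read_clock())
for z in(.065,.11):
  print(proj("wrist",E,[.5241,.1316,z]))
cv2.imwrite("pics/k3b.png",cv2.resize(im[90:390,130:430],(600,600))[:,:,::-1])
E
```

```text
[0.52511167 0.13167116 0.15085291] 6.3417
[279.72947244 196.98616298]
[279.81537695 216.43852265]
```

View pics/k3b.png

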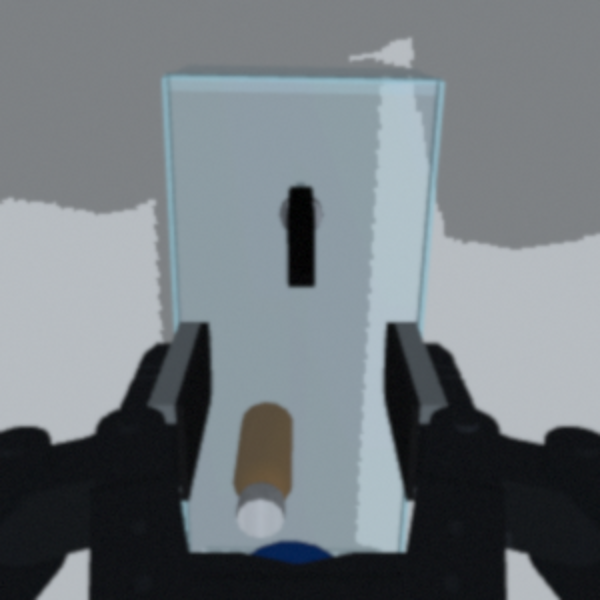

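```bash
python3 - <<'E'
from h import *
print(bot.read_position(),bot.read_ft_force())
print(bot.move_linear([.5241,.1316,.0695],speed=.06,until_force=8)); print(bot.read_position(),bot.read_ft_force())
bot.set_gripper(0.0,80); bot.wait(.2)
print(bot.read_gripper_width(),bot.read_ft_force(),bot.read_moment(),bot.read_position())
bot.move_linear([.5241,.1316,.13],speed=.08)
bot.wait(.2);print(bot.read_ft_force(),bot.read_gripper_width())
im,E=snap("g1"); print(bot.read_clock())
cv2.imwrite("pics/g1b.png",cv2.resize(im[120:320,180:380],(600,600))[:,:,::-1])
E
```

```text
[0.52511167 0.13167116 0.15085291] [ 0.45944867 -0.21385789  0.4284563 ]
False
[0.52444876 0.13164289 0.06990771] [-0.4575164   0.62991021 -0.01680262]
0.08510741637106288 [-0.72387222  0.03303999  5.68928781] [ 0.01500476  0.0961934  -0.05286514] [0.52448737 0.13165822 0.0699321 ]
[ 0.17815487 -0.04763302 -0.33441567] 0.0852879252569439
9.6
```

View pics/g1b.png

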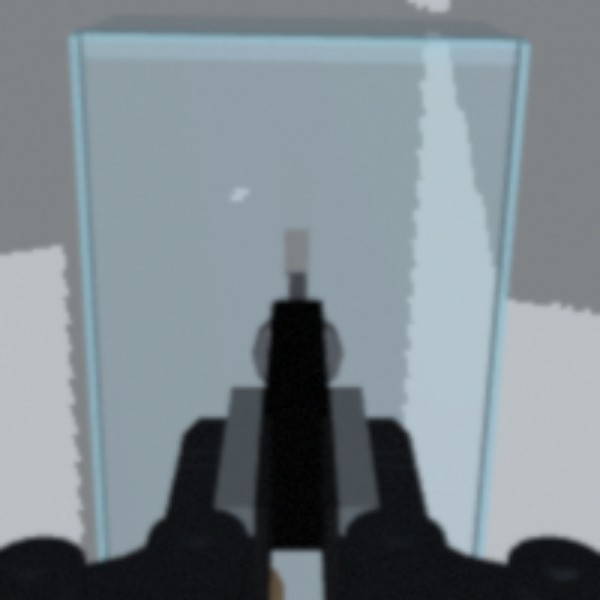

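```bash
python3 - <<'E'
from h import *
H=np.linalg.inv(CAL["wrist"]["hand_eye"])
P=lambda t:proj("wrist",H,t).round(1)
for dz in(-.002,0,.002):
  h=.0099
  print(dz,"lowfront",P([0,h-.005,.013+dz]),"topfront",P([0,h-.05,.013+dz]),"topback",P([0,h-.05,-.013+dz]),"tip",P([0,h+.036,dz]),"bev",P([0,h+.031,dz+.005]),P([0,h+.013,dz+.005]),"sho",P([.009,h-.0025,dz]),P([-.009,h-.0025,dz]))
im,E=load("g1")
g=im[:,:,:].astype(int)
for r in list(range(190,226,2)): print(r,g[r,268:292].sum(1)//3)
print(g[295:310,279].sum(1)//3)
E
```

```text
-0.002 lowfront [278.4 221.2] topfront [278.3 258.6] topback [278.3 307.8] tip [278.5 216.8] bev [278.5 212.6] [278.5 222.4] sho [293.4 239.8] [263.4 239.8]
0 lowfront [278.4 218. ] topfront [278.3 254.6] topback [278.3 304.2] tip [278.5 214.1] bev [278.5 209.9] [278.5 219.5] sho [293.5 236.8] [263.4 236.7]
0.002 lowfront [278.4 214.7] topfront [278.4 250.6] topback [278.3 300.6] tip [278.5 211.5] bev [278.5 207.2] [278.5 216.5] sho [293.5 233.7] [263.3 233.7]
190 [156 156 156 157 155 156 155 155 155 156 155 155 155 155 155 155 156 157
 157 156 156 155 156 156]
192 [156 156 156 156 155 156 155 156 156 155 155 155 155 155 155 156 156 156
 158 157 156 155 157 156]
194 [156 156 156 156 156 156 156 155 154 155 154 154 156 155 155 154 157 158
 157 156 156 156 157 155]
196 [157 156 157 156 156 156 150 144 141 140 142 141 142 142 144 150 155 156
 156 156 156 156 156 156]
198 [156 156 156 156 156 155 146 135 130 131 131 131 132 132 137 148 154 157
 156 156 156 156 156 156]
200 [156 155 157 156 157 154 146 134 131 130 131 131 131 132 137 147 155 155
 156 156 156 156 157 157]
202 [157 156 156 
[... 580 characters left out ...]
156 156 156 156 156]
214 [156 156 156 157 156 156 153 141 108  78  68  70  71  87 122 148 156 156
 157 156 156 157 156 156]
216 [156 156 157 156 156 155 153 139 101  75  69  69  71  87 121 149 155 157
 156 157 156 157 155 157]
218 [156 157 156 154 152 146 143 129  95  70  63  63  66  82 113 138 145 148
 152 155 156 156 157 157]
220 [155 152 135  99  72  57  53  49  34  25  22  19  21  29  41  51  54  62
  79 113 147 157 155 156]
222 [154 141  95  41   9   2   3   4   3   6   5   5   6   3   3   0   2   1
  31  89 142 156 156 156]
224 [153 137  87  32   4   5   6   3   3   1   5   2   5   3   3   6   4   1
  23  74 124 150 156 157]
[  8   5   3   2   7   4   8  30  85 141 154 155 154 155 155]
```

```bash
python3 - <<'E'
from h import *
bot.move_linear([.5241,.1316,.22],speed=.2)
q=quat(np.radians(100.3))
c=np.array([.561,-.189]);bx=np.array([np.cos(.18),np.sin(.18)]);by=np.array([-bx[1],bx[0]])
a=c+by*.05-bx*.02
bot.move_pose([*a,.22],q);bot.wait(.2);snap("w1");print(bot.read_joint_positions().round(3),bot.search_frame("wrist","keyway"))
a=c-by*.05-bx*.02
bot.move_linear([*a,.22],speed=.15);bot.wait(.2);snap("w2");print(bot.search_frame("wrist","keyway"),bot.read_clock())
cv2.imwrite("pics/w12.png",cv2.resize(np.hstack([cv2.imread("pics/w1.png"),cv2.imread("pics/w2.png")]),(800,300)))
E
```

```text
[-0.395  0.319 -0.163  1.088  0.    -0.577] [{'bbox': [118.6, 150.4, 214.8, 151.9], 'confidence': 0.56}]
[{'bbox': [221.6, 147.7, 217.8, 153.7], 'confidence': 0.56}] 12.6833
```

View pics/w12.png

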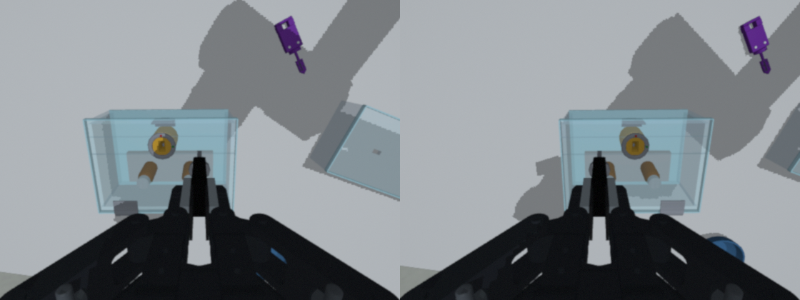

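```bash
python3 - <<'E'
from h import *
a=[]
for n,(u,v) in {"w1":(228,203),"w2":(329,203)}.items():
    im,E=load(n); print(n,proj("wrist",E,[.561,-.189,.092]))
    a.append(cv2.resize(im[v-25:v+25,u-25:u+25],None,fx=8,fy=8,interpolation=cv2.INTER_CUBIC)[:,:,::-1])
cv2.imwrite("pics/w12c.png",np.hstack(a))
E
```

```text
w1 [225.54301653 202.96761663]
w2 [328.61631772 203.41668395]
```

View pics/w12c.png

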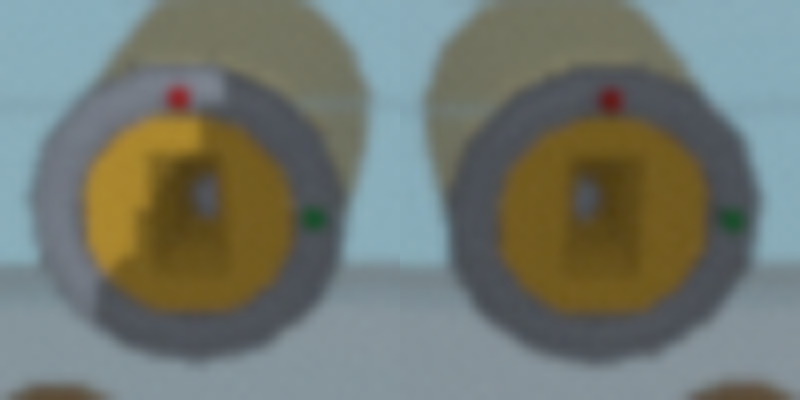

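```bash
python3 - <<'E'
from h import *
O={"w1":(203,178,dict(disc=(189,214),slot=(188,216),rose=(188.5,212.5),red=(178,98),green=(314,219))),
   "w2":(304,178,dict(disc=(204,215),slot=(204,216),rose=(204,213),red=(210.5,99),green=(332,220)))}
W={}
for n,(u,v,d) in O.items():
    im,E=load(n)
    for k,p in d.items():
        px=np.array([u,v])+(np.array(p)+.5)/8-.5; W.setdefault(k,[]).append(("wrist",E,px))
for k,o in W.items():
    X,r=tri(o); z=.092 if k in("disc","slot") else .0936
    print(k,X.round(4),r,[onz(*a,z).round(4)[:2] for a in o])
m=lambda k:np.mean([onz(*a,.0936)[:2] for a in W[k]],0)
c=np.mean([onz(*a,.092)[:2] for a in W["disc"]],0)
for k in("red","green"):
    d=m(k)-c; print(k,np.degrees(np.arctan2(d[1],d[0])),np.linalg.norm(d))
d=m("green")-m("red");print(np.degrees(np.arctan2(d[1],d[0]))-45)
# box lid edges: detect lines in w1
E
```

```text
disc [ 0.5622 -0.1882  0.0918] [[0.0, -0.2], [0.0, 0.2]] [array([ 0.5623, -0.1882]), array([ 0.5619, -0.1883])]
slot [ 0.5622 -0.1883  0.0922] [[0.0, -0.2], [0.0, 0.2]] [array([ 0.5625, -0.1883]), array([ 0.5621, -0.1883])]
rose [ 0.5619 -0.1883  0.0919] [[0.0, -0.2], [0.0, 0.2]] [array([ 0.5615, -0.1881]), array([ 0.5612, -0.1887])]
red [ 0.5472 -0.1913  0.0937] [[-0.0, -0.2], [-0.0, 0.2]] [array([ 0.5474, -0.1913]), array([ 0.547 , -0.1913])]
green [ 0.5596 -0.1731  0.0931] [[0.0, -0.2], [0.0, 0.2]] [array([ 0.5595, -0.173 ]), array([ 0.5593, -0.1733])]
red -168.59016885328825 0.015191064383139406
green 100.13174704691042 0.015346765735970961
11.056472316288854
```

```bash
python3 - <<'E'
from h import *
bot.move_pose([.562,-.1883,.19],quat(np.radians(100.6)));bot.wait(.2)
bot.move_linear([.562,-.1883,.146],speed=.06);bot.wait(.2)
im,E=snap("p1");print(bot.read_position(),bot.read_ft_force(),bot.read_moment(),bot.read_clock())
cv2.imwrite("pics/p1b.png",cv2.resize(im[170:250,238:318],(640,640),interpolation=cv2.INTER_CUBIC)[:600,:,::-1])
for s in("scene","top"): cv2.imwrite(f"pics/p1_{s}.png",bot.camera(s)[:,:,::-1])
print(proj("wrist",E,[.562,-.1883,.092]),proj("wrist",E,[.5472,-.1913,.0936]))
S=ext("scene");print(proj("scene",S,[.562,-.1883,.1]))
i=cv2.imread("pics/p1_scene.png");cv2.imwrite("pics/p1_sc.png",cv2.resize(i[130:210,170:270],(750,600),interpolation=cv2.INTER_CUBIC))
E
```

```text
[ 0.56225803 -0.18840934  0.14640931] [ 0.43383737  0.3441446  -1.06007672] [-0.07620234  0.03558464  0.00113081] 14.375
[278.41291497 209.53476946] [278.11474695 190.49186715]
[213.50534861 176.79813735]
```

View pics/p1b.png

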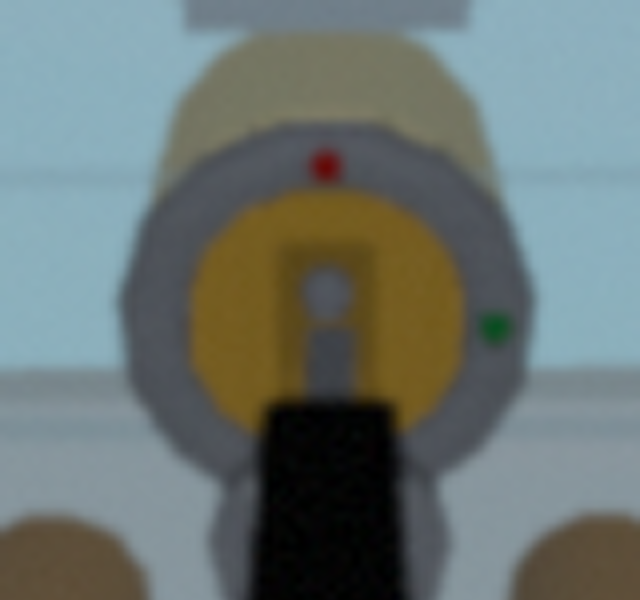

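View pics/p1_sc.png

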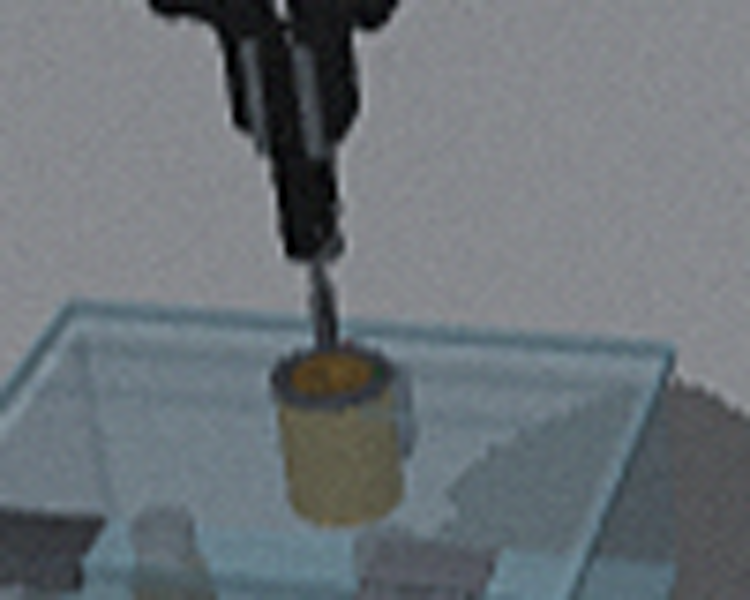

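```bash
python3 - <<'E'
from h import *
b=bot.read_ft_force()
for z in(.138,.132,.127,.122):
    r=bot.move_linear([.562,-.1883,z],speed=.02,until_force=6)
    print(z,r,bot.read_position().round(4),(bot.read_ft_force()-b).round(1),bot.read_moment().round(2))
    if r: break
print(bot.read_clock())
snap("p2")
E
```

```text
0.138 False [ 0.5619 -0.1882  0.1378] [-0.1 -0.1  0.3] [-0.05 -0.01  0.02]
0.132 False [ 0.5619 -0.1882  0.1318] [ 1.1 -0.3  1.1] [ 0.04 -0.04  0.03]
0.127 False [ 0.5618 -0.1882  0.1268] [ 1.5 -1.   0.5] [ 0.   -0.04 -0.03]
0.122 False [ 0.5619 -0.1883  0.1218] [-0.5 -1.3 -0. ] [ 0.03 -0.02  0.03]
16.275
```

```bash
cat > push.py <<'E'
from h import *
def push(ztarget,x=.562,y=-.1883,F=20,tmax=8,speed=.012):
    t0=bot.read_clock();yaw=100.6;k=0
    while bot.read_clock()-t0<tmax:
        z0=bot.read_position()[2]
        r=bot.move_linear([x,y,ztarget],speed=speed,rotation=quat(np.radians(yaw)),until_force=F)
        p=bot.read_position();f=bot.read_ft_force();print(r,p.round(4),f.round(1),round(bot.read_clock(),2),bot.read_gripper_width().round(4))
        if not r and p[2]<ztarget+.0008: return True
        # wiggle: small twist & sideways while holding the depth
        s=[1,-1][k%2];k+=1
        try: bot.move_linear([x+.0004*s,y+.0004*s,p[2]-.0005],speed=.01,rotation=quat(np.radians(100.6+2.5*s)),until_force=40)
        except bot.PlanningError as e: print(e)
    return False
E
python3 - <<'E'
from push import *
print(push(.112,tmax=6)); print(bot.read_moment())
E
```

```text
Traceback (most recent call last):
  File "push.py", line 7, in push
    p=bot.read_position();f=bot.read_ft_force();print(r,p.round(4),f.round(1),round(bot.read_clock(),2),bot.read_gripper_width().round(4))
                                                                                                        ^^^^^^^^^^^^^^^^^^^^^^^^^^^^^^
AttributeError: 'float' object has no attribute 'round'
```

```bash
sed -i 's/bot.read_gripper_width().round(4)/round(bot.read_gripper_width(),4)/' push.py
python3 - <<'E'
from push import *
print(bot.read_position(),bot.read_ft_force(),bot.read_clock())
print(push(.112,tmax=6)); print(bot.read_moment())
im,E=snap("p3");cv2.imwrite("pics/p3b.png",cv2.resize(im[170:270,228:328],(600,600),interpolation=cv2.INTER_CUBIC)[:,:,::-1])
E
```

```text
[ 0.56278129 -0.18935766  0.11705754] [-3.42861593 -1.0617703   8.1951887 ] 16.9583
False [ 0.5615 -0.1885  0.1118] [-2.2 -1.1  1.9] 17.45 0.092
True
[-0.31323172  0.52627625 -0.0072936 ]
```

View pics/p3b.png

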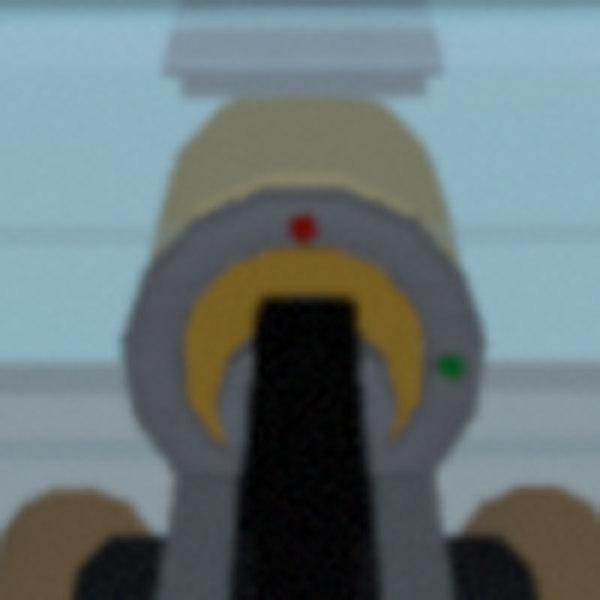

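```bash
python3 - <<'E'
from push import *
print(push(.1045,tmax=6)); print(bot.read_moment())
im,E=snap("p4");cv2.imwrite("pics/p4b.png",cv2.resize(im[170:270,228:328],(600,600),interpolation=cv2.INTER_CUBIC)[:,:,::-1])
E
```

```text
False [ 0.5633 -0.1886  0.1068] [-4.5  1.2 15.1] 18.27 0.0866
False [ 0.5628 -0.1884  0.1048] [ 1.2 -1.5  1.7] 18.93 0.0878
True
[-0.17774183  0.02279517 -0.00743563]
```

View pics/p4b.png

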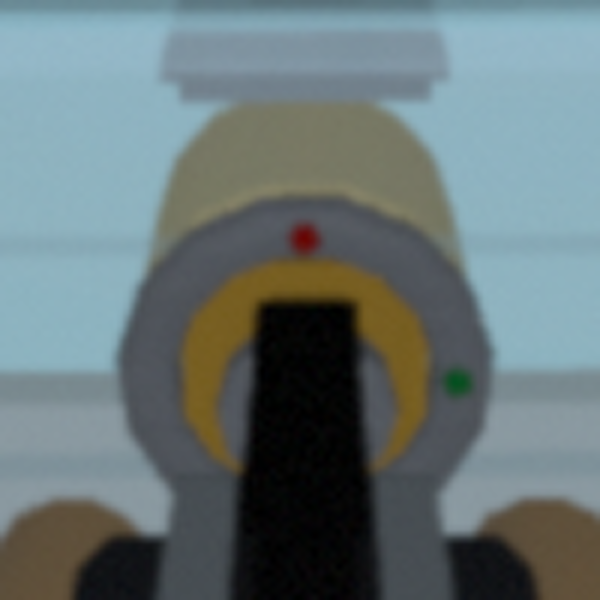

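```bash
python3 - <<'E'
from push import *
b=bot.read_ft_force()
for z in(.1035,.1025,.1015,.1005,.0995,.0985):
    r=bot.move_linear([.562,-.1883,z],speed=.008,rotation=quat(np.radians(100.6)),until_force=25)
    f=bot.read_ft_force(); print(z,r,bot.read_position().round(4),f.round(1),bot.read_moment().round(2))
    if f[2]>14: break
bot.wait(.3);print(bot.read_position().round(4),bot.read_ft_force().round(1),bot.read_clock())
im,E=snap("p5");cv2.imwrite("pics/p5b.png",cv2.resize(im[170:270,228:328],(600,600),interpolation=cv2.INTER_CUBIC)[:,:,::-1])
i=bot.camera("scene");cv2.imwrite("pics/p5s.png",cv2.resize(i[140:200,180:260],(800,600),interpolation=cv2.INTER_CUBIC)[:,:,::-1])
E
```

```text
0.1035 False [ 0.5624 -0.1882  0.1031] [ 0.8 -1.2 -0.7] [-0.27 -0.34 -0.  ]
0.1025 False [ 0.5622 -0.1881  0.1022] [ 2.1  0.1 -1.6] [-0.12 -0.49 -0.02]
0.1015 False [ 0.5623 -0.1882  0.1019] [1.2 0.5 3.6] [ 0.14 -0.29 -0.  ]
0.1005 False [ 0.5625 -0.1883  0.1018] [-1.1  1.7 10.2] [0.27 0.23 0.02]
0.0995 False [ 0.5626 -0.1884  0.1018] [-3.2  2.5 16. ] [ 0.53  0.61 -0.03]
[ 0.5626 -0.1883  0.1018] [-2.3  2.5 16.5] 20.65
```

View pics/p5b.png

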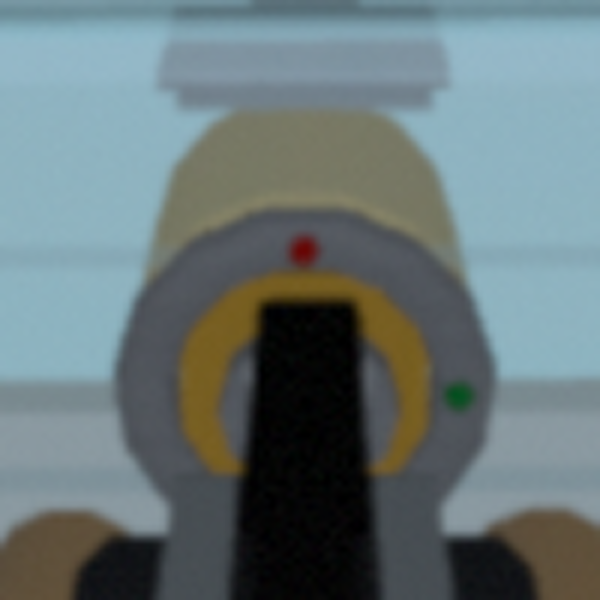

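View pics/p5s.png

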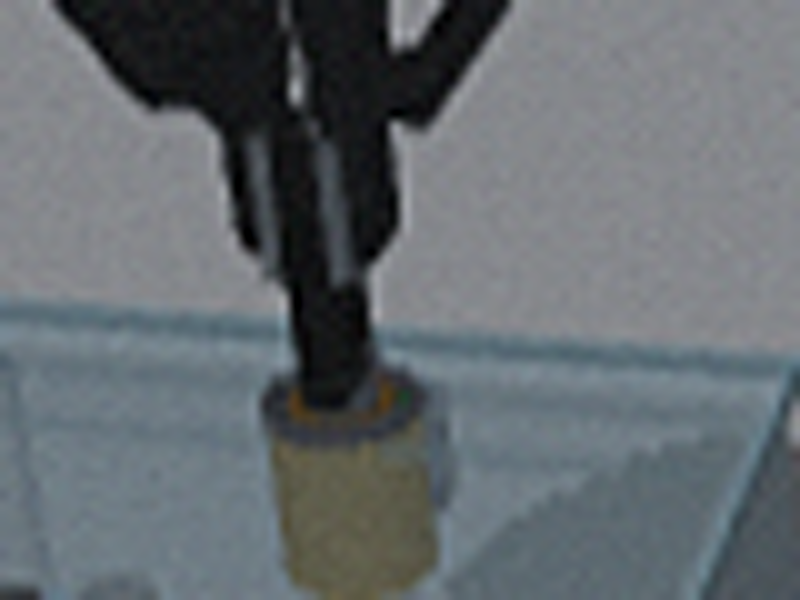

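```bash
python3 - <<'E'
from h import *
for d in (8,16,25,35,45,55,65,75,85):
    r=bot.move_linear([.5622,-.1883,.0995],speed=.05,rotation=quat(np.radians(100.6-d)),until_force=25)
    f=bot.read_ft_force();m=bot.read_moment();x=R.from_quat(bot.read_tool_rot(),scalar_first=True).as_matrix()[:,0]
    print(d,r,bot.read_position().round(4),f.round(1),m.round(2),round(100.6-np.degrees(np.arctan2(x[1],x[0])),1),round(bot.read_gripper_width(),4),round(bot.read_clock(),2))
    if r or abs(m[2])>.6 or np.hypot(*f[:2])>20: break
snap("t1")
E
```

```text
8 False [ 0.5629 -0.1886  0.1018] [-2.9  1.4 15.5] [ 0.32  0.62 -0.04] 8.0 0.0896 21.04
16 False [ 0.5629 -0.1888  0.1018] [-2.7  0.7 14.9] [0.26 0.62 0.  ] 16.0 0.087 21.33
25 False [ 0.5628 -0.1889  0.1018] [-2.4  2.  15.9] [ 0.19  0.66 -0.03] 25.0 0.0863 21.64
35 False [ 0.5628 -0.1889  0.1018] [-2.8  0.9 15. ] [0.17 0.69 0.01] 35.0 0.0901 21.97
45 False [ 0.5628 -0.1889  0.1018] [-3.   0.6 15.4] [ 0.19  0.68 -0.02] 45.0 0.0922 22.29
55 False [ 0.5627 -0.1889  0.1018] [-3.3  0.4 15.7] [ 0.15  0.74 -0.01] 55.0 0.0895 22.62
65 False [ 0.5627 -0.1889  0.1018] [-3.4  0.8 15.6] [ 0.2   0.77 -0.05] 65.0 0.0875 22.94
75 False [ 0.5627 -0.1889  0.1018] [-2.8  0.6 15.8] [0.16 0.73 0.01] 75.0 0.0867 23.27
85 False [ 0.5626 -0.1889  0.1018] [-3.2  0.8 15.2] [0.18 0.75 0.02] 85.0 0.0894 23.59
```

```bash
python3 - <<'E'
from h import *
for d in (92,97,100,102,104,106):
    r=bot.move_linear([.5622,-.1883,.0995],speed=.05,rotation=quat(np.radians(100.6-d)),until_force=25)
    bot.wait(.1)
    f=bot.read_ft_force();m=np.mean([bot.read_moment() for _ in range(1)],0);x=R.from_quat(bot.read_tool_rot(),scalar_first=True).as_matrix()[:,0]
    print(d,r,bot.read_position().round(4),f.round(1),m.round(3),round(100.6-np.degrees(np.arctan2(x[1],x[0])),2),bot.read_joint_efforts()[5].round(3),round(bot.read_gripper_width(),4),round(bot.read_clock(),2))
    if r or abs(m[2])>.5: break
im,E=snap("t2");print(bot.read_joint_positions().round(3))
cv2.imwrite("pics/t2b.png",cv2.resize(im[170:270,228:328],(600,600),interpolation=cv2.INTER_CUBIC)[:,:,::-1])
E
```

```text
92 False [ 0.5626 -0.1889  0.1018] [-2.9  1.2 16.9] [0.189 0.776 0.028] 92.0 0.027 0.0853 24.02
97 False [ 0.5626 -0.1889  0.1018] [-1.8  0.5 15.6] [0.163 0.842 0.031] 97.0 0.043 0.0902 24.37
100 False [ 0.5626 -0.1889  0.1018] [-2.5  0.6 15. ] [0.193 0.83  0.147] 99.99 0.085 0.0925 24.72
102 False [ 0.5626 -0.1889  0.1018] [-2.3  0.6 17.2] [0.189 0.787 0.1  ] 101.98 0.12 0.0882 25.07
104 False [ 0.5626 -0.1889  0.1018] [-3.2  1.1 16.4] [0.252 0.801 0.163] 103.98 0.124 0.091 25.42
106 False [ 0.5625 -0.1889  0.1018] [-3.4  1.3 16.1] [0.206 0.795 0.219] 105.98 0.165 0.0911 25.77
[-4.480e-01  4.880e-01 -2.240e-01  8.570e-01 -1.000e-03  1.217e+00]
```

View pics/t2b.png

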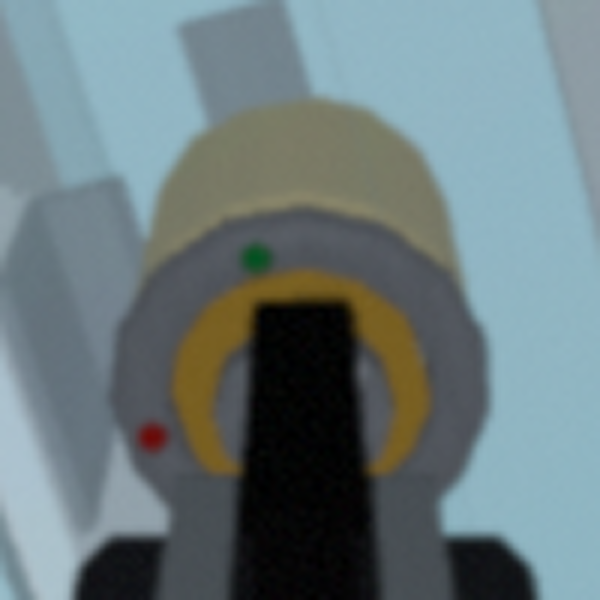

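```bash
python3 - <<'E'
from h import *
r=bot.move_linear([.5622,-.1885,.0995],speed=.05,rotation=quat(np.radians(100.6-107.5)),until_force=25)
bot.wait(.6)
for _ in range(3): print(bot.read_position().round(4),bot.read_ft_force().round(1),bot.read_moment().round(2),bot.read_joint_efforts()[5].round(3),round(bot.read_gripper_width(),4),bot.read_clock())
i=bot.camera("scene");cv2.imwrite("pics/f_s.png",i[:,:,::-1])
j=bot.camera("top");cv2.imwrite("pics/f_t.png",j[:,:,::-1])
for t in("vial","timer","dish"): print(t,bot.search_frame("scene",t)[:1])
cv2.imwrite("pics/f_sc.png",cv2.resize(i[120:320,150:480],(800,485),interpolation=cv2.INTER_CUBIC)[:,:,::-1])
E
```

```text
[ 0.5626 -0.1891  0.1018] [-2.4  1.2 16.1] [0.23 0.84 0.19] 0.167 0.0874 26.6667
[ 0.5626 -0.1891  0.1018] [-2.4  1.2 16.1] [0.23 0.84 0.19] 0.167 0.0874 26.6667
[ 0.5626 -0.1891  0.1018] [-2.4  1.2 16.1] [0.23 0.84 0.19] 0.167 0.0874 26.6667
vial [{'bbox': [389.3, 199.4, 12.8, 29.6], 'confidence': 0.5}]
timer []
dish [{'bbox': [244.1, 265.8, 52.2, 41.8], 'confidence': 0.89}]
```

View pics/f_sc.png

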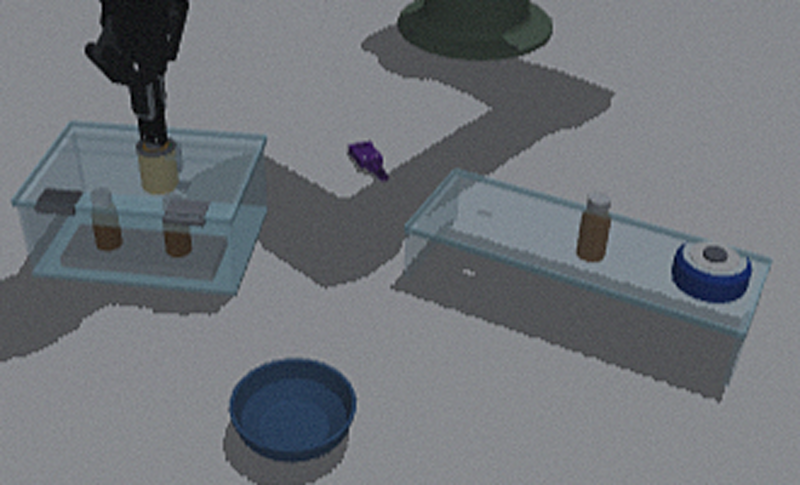

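```bash
python3 - <<'E'
from cell import bot
print(bot.close_job(),bot.read_clock())
E
```

```text
the job is handed in; nothing more can be done
the job is handed in; nothing more can be done
```

The black-tagged key is fully home in the lock and turned clockwise to its stop. It is still gripped and held there, so you can lift the lid. I handed the job in at about 27 s of the 61 s allowed.

- **Choice of key:** I took the upright black tag in the riser slot (scene camera pixel about 351,198). The only look-alike was the purple key on the table (about 301,186), which I left alone.
- **Insertion:** The pins gave way with at most about 15 N of push, without needing the wiggle. The shoulder then seated hard at 0.1018 m, where I had predicted 0.1019 m. I held it there pressed down with about 16 N before turning.
- **Turn:** I turned the gripper about 107° (1.87 rad). The resisting moment was near zero up to about 97°, then rose to about 0.2 Nm, more than the spring's 0.1 Nm, so I take it that the plug is on its stop. The plug angle itself cannot be read directly.
- **Other things:** The last scene picture shows the vial, timer and dish still standing where they were. The network confirmed the vial and dish boxes to within about 3 pixels. It did not report the timer in that last call, so the timer rests on the picture alone.
- **Readings that disagreed:** A first silhouette fit of the key's pose did not agree between the two wrist views. I used a bounding-box fit of the same two views instead, which agreed to within 0.5 mm.

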